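# Fit the citrus reamer in a one-handed kitchen clamp

## Robot

A 7-joint arm with a two-finger parallel gripper is mounted at the origin on the work surface. World frame = base frame: x ahead of the robot, y to its left, z up, the work surface at z = 0. Lengths are in m, angles in degrees, forces in N, time in s.
With the tool pointing down it reaches from about 0.425 to 1.025 m from the base axis. Payload 9.4 kg.
Tool frame: the origin (TCP) lies midway between the tips of the shut fingers; the grasp point (between the pads) lies 19 mm behind it; z points along the fingers, y is the line along which they close (so a half turn about z gives the same grasp; the last joint's range is limited). The gripper opens to 85 mm and grips with 20 to 120 N. Pads are 22 mm wide; open, the fingers measure 114 mm over their backs; the gripper's body (76 mm by 85 mm) begins 54 mm behind the grasp point. The pads swing forward as they close: fully open they stand 13 mm farther back than shut.
Start: joints at [-76.301, 34.337, -0.143, 91.639, 0.103, 54.024, -4.572], TCP at [0.225, 0.689, 0.231] pointing down, gripper open.
Joint ranges: [-147.43, 147.43], [-19.82, 112.94], [-74.19, 73.91], [6.32, 146.72], [-59.91, 239.91], [6.04, 106.73], [-150.56, 150.56]. Speed limits (degrees/s): [127.2, 127.2, 172.46, 172.46, 180, 180, 180].

## Interface

Orientations are given as [roll, pitch, yaw] about the fixed x, y, z axes, in that order (R = Rz(yaw) Ry(pitch) Rx(roll)).
In Python, from station import r gives the robot as it stands.
- The arm moves only by the tool play_rows, never from a script. Its argument "moves" is a list of rows, each an object of numbers: "jaw": the opening, from 0 (shut) to 1 (fully open); "dx", "dy", "dz": the shift along the world's x, y, z in m; "wx", "wy", "wz": the turn, a rotation vector about the world's x, y, z in rad. A call has exactly 10 rows; each row shifts and turns the commanded pose from where the row before left it; what a row does not reach is not made up. A row lasts 1/10 s, in which the tool goes at most 50 mm and 8.59 degrees, less where a joint would pass 70% of its speed; a pose out of reach is approached as far as the arm can. A call is refused whole if a number of a shift passes 0.05 or a number of a turn 0.15, either way. A call with a gripper value outside its range is refused whole. The fingers move at their own pace and stop on an object; "grip_force" is the grip in N (left out, the last holds). Time passes only in rows, so rows that do not move let the fingers close, or fill a call up. It gives the time, the measured TCP pose, the force, the opening and the grip force at its end, in the units of the state.
- r.state(): the state, without advancing time (a new reading comes with each control period).
- r.camera(name): name is "side" or "top"; returns (picture, depth): 384x512x3 uint8, red, green, blue; 384x512 float32, m along the optical axis (not along the pixel's ray), 0 where there is no reading.
- r.camera_params(name): a dict with "K" (3x3 intrinsics, pixels), "position" and "orientation" of the camera in the world. Camera axes: x right, y down, z forward; pixel columns grow to the right and rows downward; lengths in m; the calibration is good to about 2 mm. A picture is of the moment at which its call begins. camera_params takes no time and is no camera call.
- r.finish_job(): hands the job in; it is judged then, once.
Trained networks look in the newest picture that a camera, given by its name, has taken for a name from the list of things; names that differ only in an ending like _2 or _b are one class to them, and where a whole thing is asked for, a point or a joint stands for the part that bears it (a point fixed in the world has none). Each returns a list of dicts, best first, with "confidence" (0 to 1); they miss things now and then, are a little off and sometimes report something else, mostly with a low value. They report only what shows in the picture. A call takes as long as a camera call. They do not tell look-alikes from the thing itself.
- r.boxes_of(name, camera): "xyz" ([x, y, z] in m, in world coordinates, good to about 4 mm: the middle of the surface that is visible of it).
- r.silhouettes(name, camera): "mask" (384x512 bool, what is visible of it).
- r.spot_point(name, camera): "xyz" ([x, y, z] in m, in world coordinates, good to about 4 mm: a listed point, or the origin of a listed thing).
The state is a dict: "time": time; "joint_pos": joint angles; "dq": joint speeds; "joint_efforts": joint torques, N m; "tcp_pos": TCP position; "tcp_rot": TCP orientation; "force": force on the tool from outside, world axes, zero at the start; "ft_torque": the same for the moment, N m; "finger_gap": finger opening in m; "finger_force": force on a finger pad.
Only numpy, scipy, OpenCV 4.12 (cv2) and the standard library are available. Lean on these libraries where they do the work, as an engineer would, in place of code of your own. Each camera call takes 0.05 s, during which the arm holds its last target. There are 200 camera calls.

## Task

Get the one-handed kitchen aid ready for pressing lemons: take the yellow ribbed citrus reamer out of the wooden rack and set its shank fully home, upright, in the collet of the white clamp stand. Then turn the collet nut clockwise by its red pin as far as it goes, so that it grips the shank, and let go.

Things in the scene. Friction and masses are not known exactly. Their poses are not given: they have to be found in the camera images.
- reamer: Citrus reamer in one of 3 holes of a 52 mm high rack, 80 mm apart; lift its tip over the red and blue neighbours (127 mm). Steel shank 12 mm dia., 40 long, tapered tip; grey flange 42 dia., 5 thick; round grip 34 dia., 5 to 46 mm above the origin (hold at 25 to 35); yellow ribbed cone 31 mm dia., to 75 mm. Origin: axis, flange underside, which sits on rack or collet. z up, away from shank. 90 g
- collet_mouth (a point): Centre of the collet's mouth on top of the fixed clamp stand (white foot, 132 mm dia.), 70 mm above the table. Vertical bore 18 mm wide, 48 mm deep, flared to 28 mm at the mouth; the reamer's flange rests on its rim when the shank is home. z up; x points where the nut's lever points at joint 0. The aluminium nut below the rim is 57 mm in diameter
- nut (a joint): Collet nut on the bore's vertical axis. 0 = open; grows clockwise seen from above; 1.2 rad = stop, tight (three brass jaws in the bore have closed on the shank). Starts at 0 to 0.25, stays where it is left; takes about 0.25 N m, 3 N at the pin
- nut_pin (a point): Middle of the gripping part of the red upright pin at the end of the nut's lever, 86 mm above the table. Pin: 18 mm in diameter, top 109 mm above the table, 90 mm from the collet's axis. The lever's top face is 57 mm above the table; keep fingertips above it. The pin moves with the nut on a circle round the collet; it may turn between the fingers
There are look-alikes about, which are no part of the job. Leave any green, pink or turquoise look-alike of the reamer alone.

How it is judged (in metres and radians):
On the way, in this order (a step that is already met when the one before it is completed fails the run):
1. the reamer's shank is fully home and upright in the collet while the nut is still loose (horizontal distance between reamer and collet_mouth below 0.01 m and z of reamer in the frame of collet_mouth between -0.006 and 0.006 m and angle between reamer's own z axis and vertical below 0.17 rad and value of joint nut below 0.6 rad), for 0.2 s.
2. the nut is turned clockwise until tight (value of joint nut above 1 rad), for 0.2 s.
At the end, for the whole second after the job is handed in: The reamer stands still in the collet, its flange within 6 mm of the mouth in height and its axis within 10 mm of the bore's axis and 10 degrees of upright, and the nut is turned to at least 1.0 rad of its 1.2 rad (horizontal distance between reamer and collet_mouth below 0.01 m and z of reamer in the frame of collet_mouth between -0.006 and 0.006 m and angle between reamer's own z axis and vertical below 0.17 rad and value of joint nut above 1 rad and linear speed of reamer below 0.02 m/s); the robot touches nothing.
It also fails if it takes over 53 s, if anything falls off the work surface, if the arm or the gripper's body presses on something with over 40 N, if the wrist force passes 120 N, or if a joint passes its speed limit or range.

## Working session

There is one attempt and no reset: what is moved stays moved. The work goes in short steps, Python scripts to look and compute and a tool call to move; the robot and the scene stay as the last step left them, time stands still between calls to the robot, and variables do not carry over. Pictures are saved under pics/ and viewed, at most 10 in all, crops included, and the job is handed in when it is done.

Besides the shell and the picture viewer there is one more tool, called after ">>>" by a JSON object that holds its "op" and its "data", one argument or row to a line. play_rows: Moves the arm, as the interface text tells. Its arguments: {"type":"object","properties":{"moves":{"type":"array"},"grip_force":{"type":"number"}},"required":["moves"]}

```bash
mkdir -p pics; cat > h.py <<'E'
from station import r
import numpy as np, cv2
from scipy.spatial.transform import Rotation as R
def cam(n):
    p,d=r.camera(n); return p,d
def world(n,u,v,z):
    P=r.camera_params(n);K=np.array(P["K"])
    O=np.array(P["orientation"],float)
    M=O if O.shape==(3,3) else (R.from_quat(O).as_matrix() if O.size==4 else R.from_euler('xyz',O,degrees=True).as_matrix())
    c=np.linalg.inv(K)@np.array([u,v,1.])*z
    return M@c+np.array(P["position"])
E
python3 - <<'E'
from h import *
s=r.state();print(s)
for n in("top","side"):
    p,d=cam(n);cv2.imwrite(f"pics/{n}0.png",p[...,::-1]);np.save(n+"d.npy",d)
    print(r.camera_params(n))
    for k in("reamer","collet_mouth","nut_pin"):
        print(n,k,[(np.round(q["xyz"],4),round(q["confidence"],2)) for q in r.spot_point(k,n)])
E
```

```text
{'time': 0.0, 'joint_pos': array([-76.30317154,  34.38725627,  -0.14528506,  91.68052669,
         0.10368976,  54.02479099,  -4.57120129]), 'dq': array([-0.028688  ,  0.03214374, -0.02528027,  0.05157461, -0.02071598,
       -0.0318488 , -0.00545239]), 'joint_efforts': array([-1.68366528e-04, -7.76450586e+01,  1.56512808e+00, -2.58019459e+01,
        1.24066739e-02,  8.80440959e-03, -4.17593640e-05]), 'tcp_pos': array([0.22501249, 0.68869773, 0.23038506]), 'tcp_rot': array([-1.79907989e+02,  9.12229930e-03,  1.61912918e+02]), 'force': array([-0.38482841,  0.96846475, -0.25892955]), 'ft_torque': array([ 0.0279864 , -0.04358709,  0.02854143]), 'finger_force': 0.0, 'finger_gap': 0.08515354509710565}
{'K': array([[387.97729097,   0.        , 248.87337343],
       [  0.        , 387.97729097, 192.81598944],
       [  0.        ,   0.        ,   1.        ]]), 'position': array([0.38917936, 0.04464069, 0.73771125]), 'orientation': array([-169.28167423,   -1.24347708,  -90.07955864])}
top reamer [(array([0.5137, 0.0639, 0.0352]), 0.86), (array([0.5159, 0.1609, 0.0519]), 0.83), (array([0.6153, 0.1379, 0.0375]), 0.7), (array([0.4237, 0.1017, 0.0404]), 0.7), (array([0.4222, 0.1743, 0.0397]), 0.62)]
top collet_mouth [(array([ 0.5328, -0.1946,  0.076 ]), 0.82)]
top nut_pin [(array([ 0.6146, -0.1562,  0.0872]), 0.97)]
{'K': array([[485.45547029,   0.        , 256.11204135],
       [  0.        , 485.45547029, 195.08730639],
       [  0.        ,   0.        ,   1.        ]]), 'position': array([-0.05275052, -0.49041814,  0.64913123]), 'orientation': array([-127.46192749,    0.93690643,  -47.45653902])}
side reamer [(array([0.4273, 0.1018, 0.0418]), 0.94), (array([0.5117, 0.0583, 0.0431]), 0.78), (array([0.6129, 0.1407, 0.0374]), 0.78), (array([0.5175, 0.1619, 0.0544]), 0.76)]
side collet_mouth [(array([ 0.529 , -0.1902,  0.0643]), 0.72)]
side nut_pin [(array([ 0.6171, -0.1616,  0.0887]), 0.57)]
```

View pics/top0.png

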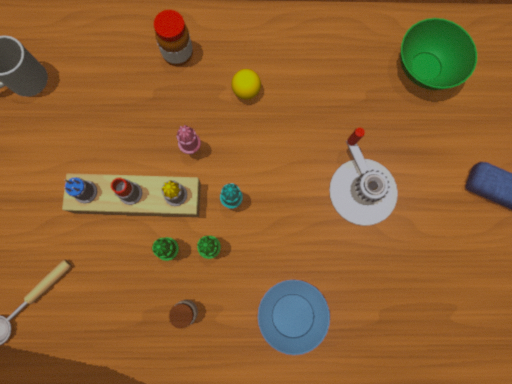

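View pics/side0.png

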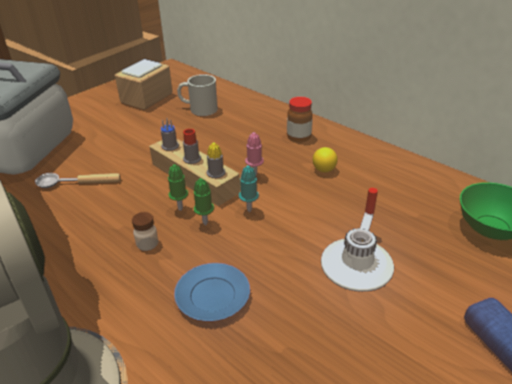

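The yellow reamer stands in the rack's end hole: top (173,191), side (215,160). Look-alikes in top: turquoise (231,195), pink (188,140), green (165,249) and (208,247). Blue (78,188) and red (123,188) share the rack, and (246,84) is a plain lemon. The collet is at top (373,185) and the pin at (356,137). Next I'll refine the positions and check a crop.

```bash
cat >> h.py <<'E'
def cloud(n,d):
    v,u=np.mgrid[0:384,0:512]
    c0=world(n,0,0,0); 
    a=np.stack([world(n,0,0,1)-c0, world(n,1,0,1)-world(n,0,0,1), world(n,0,1,1)-world(n,0,0,1)])
    return c0+d[...,None]*(a[0]+u[...,None]*a[1]+v[...,None]*a[2])
def atz(n,u,v,z):
    c=world(n,0,0,0);k=world(n,u,v,1)-c
    return c+k*(z-c[2])/k[2]
E
python3 - <<'E'
from h import *
for n,(x0,y0,x1,y1),(a0,b0,a1,b1) in(("top",(150,170,200,212),(320,120,400,235)),("side",(195,135,235,180),(310,180,400,295))):
    p=cv2.imread(f"pics/{n}0.png");d=np.load(n+"d.npy");X=cloud(n,d)
    h=cv2.cvtColor(p,cv2.COLOR_BGR2HSV)
    m=np.zeros(d.shape,bool);m[y0:y1,x0:x1]=1
    y=m&(h[...,0]>20)&(h[...,0]<34)&(h[...,1]>190)
    q=X[y&(d>0)&(X[...,2]>.095)]
    vv,uu=np.nonzero(y&(X[...,2]>.095))
    print(n,len(q),q.mean(0),q.min(0),q.max(0),"ray@.112",atz(n,uu.mean(),vv.mean(),.112))
    m[:]=0;m[b0:b1,a0:a1]=1
    Q=X[m&(d>0)]
    red=m&((h[...,0]<8)|(h[...,0]>172))&(h[...,1]>180)&(X[...,2]>.065)
    q=X[red];vv,uu=np.nonzero(red);print("pin",len(q),q.mean(0),q.max(0),"ray@.086",atz(n,uu.mean(),vv.mean(),.086),"top pts",q[q[:,2]>.105].mean(0))
    rim=m&(abs(X[...,2]-.07)<.004)&~red&(h[...,1]<80)
    q=X[rim];q=q[np.hypot(*(q[:,:2]-[.531,-.192]).T)<.035]
    A=np.c_[2*q[:,:2],np.ones(len(q))];s=np.linalg.lstsq(A,(q[:,:2]**2).sum(1),rcond=None)[0]
    print("rim",len(q),q.mean(0),(q.min(0)+q.max(0))/2,np.ptp(q,axis=0),"circ",s[:2],np.sqrt(s[2]+s[0]**2+s[1]**2))
    foot=m&(X[...,2]<.03)&(h[...,1]<50)&(h[...,2]>150)
    vv,uu=np.nonzero(foot);(c,_,_)=cv2.fitEllipse(cv2.convexHull(np.c_[uu,vv].astype(np.int32)));z=np.median(X[foot][:,2]);print("foot",c,z,atz(n,c[0],c[1],z))
a=cv2.imread("pics/side0.png")[110:240,130:290];cv2.imwrite("pics/crop.png",cv2.resize(a,None,fx=4,fy=4,interpolation=2))
E
```

```text
top 196 [0.51245377 0.15804218 0.11770434] [0.50134033 0.1469532  0.10166347] [0.52595366 0.17237126 0.12914712] ray@.112 [0.51361893 0.15912871 0.112     ]
pin 148 [ 0.61226572 -0.15576772  0.09841768] [ 0.62207373 -0.14934706  0.11185492] ray@.086 [ 0.61672025 -0.15977313  0.086     ] top pts [ 0.61443764 -0.15760603  0.10916944]
rim 452 [ 0.53239021 -0.19208402  0.06865453] [ 0.53189837 -0.19126179  0.06964305] [0.0531605  0.05481916 0.00721024] circ [ 0.53215596 -0.19093097] 0.020190655670477592
foot (362.9873962402344, 190.36285400390625) 0.01515656499480772 [ 0.53132026 -0.1893161   0.01515656]
side 32 [0.51067509 0.16009648 0.12076909] [0.50364324 0.1527508  0.10164444] [0.51958541 0.16639346 0.12848379] ray@.112 [0.52003104 0.17089743 0.112     ]
pin 42 [ 0.61389461 -0.15802116  0.10778221] [ 0.62477403 -0.1506541   0.10981718] ray@.086 [ 0.64070684 -0.14465731  0.086     ] top pts [ 0.61398936 -0.15813156  0.10786839]
rim 203 [ 0.53124012 -0.19156032  0.06776066] [ 0.53087285 -0.1927375   0.06856405] [0.04961634 0.05116128 0.00508491] circ [ 0.53002861 -0.19217448] 0.01853533727300827
foot (358.3098449707031, 254.35910034179688) 0.013099887679685673 [ 0.54389775 -0.18528427  0.01309989]
```

View pics/crop.png

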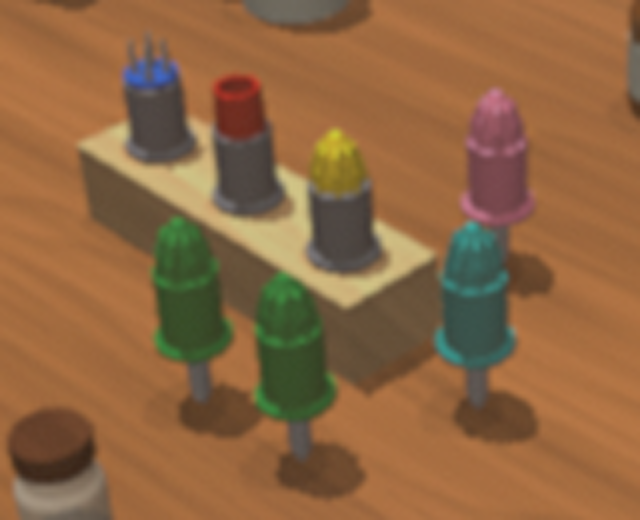

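The crop confirms it: the only yellow reamer is at crop (340,160), side (215,150), in the rack beside red and blue. The pink, turquoise and green ones stand on pegs. Reamer is at about (0.515, 0.160), collet (0.531, -0.191), and pin (0.6145, -0.158), 90 mm from the axis as given. Moving above the reamer.

>>> {"op": "play_rows", "data": {
  "moves": [
    {"jaw": 1,"dx": 0.0145,"dy": -0.0264,"wz": -0.0628},
    {"jaw": 1,"dx": 0.0145,"dy": -0.0264,"wz": -0.0628},
    {"jaw": 1,"dx": 0.0145,"dy": -0.0264,"wz": -0.0628},
    {"jaw": 1,"dx": 0.0145,"dy": -0.0264,"wz": -0.0628},
    {"jaw": 1,"dx": 0.0145,"dy": -0.0264,"wz": -0.0628},
    {"jaw": 1,"dx": 0.0145,"dy": -0.0264,"wz": -0.0628},
    {"jaw": 1,"dx": 0.0145,"dy": -0.0264,"wz": -0.0628},
    {"jaw": 1,"dx": 0.0145,"dy": -0.0264,"wz": -0.0628},
    {"jaw": 1,"dx": 0.0145,"dy": -0.0264,"wz": -0.0628},
    {"jaw": 1,"dx": 0.0145,"dy": -0.0264,"wz": -0.0628}
  ]
}}

```text
invalid input
```

>>> {"op": "play_rows", "data": {
  "moves": [
    {"jaw": 1,"dx": 0.0145,"dy": -0.0264,"wz": -0.0628},
    {"jaw": 1,"dx": 0.0145,"dy": -0.0264,"wz": -0.0628},
    {"jaw": 1,"dx": 0.0145,"dy": -0.0264,"wz": -0.0628},
    {"jaw": 1,"dx": 0.0145,"dy": -0.0264,"wz": -0.0628},
    {"jaw": 1,"dx": 0.0145,"dy": -0.0264,"wz": -0.0628},
    {"jaw": 1,"dx": 0.0145,"dy": -0.0264,"wz": -0.0628},
    {"jaw": 1,"dx": 0.0145,"dy": -0.0264,"wz": -0.0628},
    {"jaw": 1,"dx": 0.0145,"dy": -0.0264,"wz": -0.0628},
    {"jaw": 1,"dx": 0.0145,"dy": -0.0264,"wz": -0.0628},
    {"jaw": 1}
  ]
}}

```text
invalid input
```

>>> {"op": "play_rows", "data": {
  "moves": [
    {"jaw": 1,"dx": 0.0145,"dy": -0.0264,"dz": 0,"wx": 0,"wy": 0,"wz": -0.0628},
    {"jaw": 1,"dx": 0.0145,"dy": -0.0264,"dz": 0,"wx": 0,"wy": 0,"wz": -0.0628},
    {"jaw": 1,"dx": 0.0145,"dy": -0.0264,"dz": 0,"wx": 0,"wy": 0,"wz": -0.0628},
    {"jaw": 1,"dx": 0.0145,"dy": -0.0264,"dz": 0,"wx": 0,"wy": 0,"wz": -0.0628},
    {"jaw": 1,"dx": 0.0145,"dy": -0.0264,"dz": 0,"wx": 0,"wy": 0,"wz": -0.0628},
    {"jaw": 1,"dx": 0.0145,"dy": -0.0264,"dz": 0,"wx": 0,"wy": 0,"wz": -0.0628},
    {"jaw": 1,"dx": 0.0145,"dy": -0.0264,"dz": 0,"wx": 0,"wy": 0,"wz": -0.0628},
    {"jaw": 1,"dx": 0.0145,"dy": -0.0264,"dz": 0,"wx": 0,"wy": 0,"wz": -0.0628},
    {"jaw": 1,"dx": 0.0145,"dy": -0.0264,"dz": 0,"wx": 0,"wy": 0,"wz": -0.0628},
    {"jaw": 1,"dx": 0.0145,"dy": -0.0264,"dz": 0,"wx": 0,"wy": 0,"wz": -0.0628}
  ]
}}

```text
time: 1.4
tcp_pos: [0.3707, 0.4241, 0.2315]
tcp_rot: [180.0, -0.0, 125.8]
force: [0.7, -0.3, -0.1]
finger_gap: 0.0855
finger_force: 0.0
```

>>> {"op": "play_rows", "data": {
  "moves": [
    {"jaw": 1,"dx": 0.016,"dy": -0.0293,"dz": 0,"wx": 0,"wy": 0,"wz": -0.0694},
    {"jaw": 1,"dx": 0.016,"dy": -0.0293,"dz": 0,"wx": 0,"wy": 0,"wz": -0.0694},
    {"jaw": 1,"dx": 0.016,"dy": -0.0293,"dz": 0,"wx": 0,"wy": 0,"wz": -0.0694},
    {"jaw": 1,"dx": 0.016,"dy": -0.0293,"dz": 0,"wx": 0,"wy": 0,"wz": -0.0694},
    {"jaw": 1,"dx": 0.016,"dy": -0.0293,"dz": 0,"wx": 0,"wy": 0,"wz": -0.0694},
    {"jaw": 1,"dx": 0.016,"dy": -0.0293,"dz": 0,"wx": 0,"wy": 0,"wz": -0.0694},
    {"jaw": 1,"dx": 0.016,"dy": -0.0293,"dz": 0,"wx": 0,"wy": 0,"wz": -0.0694},
    {"jaw": 1,"dx": 0.016,"dy": -0.0293,"dz": 0,"wx": 0,"wy": 0,"wz": -0.0694},
    {"jaw": 1,"dx": 0.016,"dy": -0.0293,"dz": 0,"wx": 0,"wy": 0,"wz": -0.0694},
    {"jaw": 1,"dx": 0,"dy": 0,"dz": 0,"wx": 0,"wy": 0,"wz": 0}
  ]
}}

```text
time: 2.4
tcp_pos: [0.5162, 0.1571, 0.2318]
tcp_rot: [179.9, 0.1, 89.7]
force: [0.3, 0.9, -0.6]
finger_gap: 0.0855
finger_force: 0.0
```

>>> {"op": "play_rows", "data": {
  "moves": [
    {"jaw": 1,"dx": 0,"dy": 0,"dz": -0.02,"wx": 0,"wy": 0,"wz": 0},
    {"jaw": 1,"dx": 0,"dy": 0,"dz": -0.02,"wx": 0,"wy": 0,"wz": 0},
    {"jaw": 1,"dx": 0,"dy": 0,"dz": -0.02,"wx": 0,"wy": 0,"wz": 0},
    {"jaw": 1,"dx": 0,"dy": 0,"dz": -0.02,"wx": 0,"wy": 0,"wz": 0},
    {"jaw": 1,"dx": 0,"dy": 0,"dz": -0.02,"wx": 0,"wy": 0,"wz": 0},
    {"jaw": 1,"dx": 0,"dy": 0,"dz": -0.02,"wx": 0,"wy": 0,"wz": 0},
    {"jaw": 1,"dx": 0,"dy": 0,"dz": -0.02,"wx": 0,"wy": 0,"wz": 0},
    {"jaw": 1,"dx": 0,"dy": 0,"dz": -0.015,"wx": 0,"wy": 0,"wz": 0},
    {"jaw": 1,"dx": 0,"dy": 0,"dz": -0.01,"wx": 0,"wy": 0,"wz": 0},
    {"jaw": 1,"dx": 0,"dy": 0,"dz": 0,"wx": 0,"wy": 0,"wz": 0}
  ]
}}

```text
time: 3.4
tcp_pos: [0.5136, 0.1617, 0.0653]
tcp_rot: [-179.9, 0.0, 90.2]
force: [-0.2, 0.4, 0.7]
finger_gap: 0.0854
finger_force: 0.0
```

```bash
python3 - <<'E'
from h import *
p,d=cam("side");q,e=cam("top")
a=cv2.resize(p[60:240,120:320],(800,720))[:600];cv2.imwrite("pics/g.png",np.hstack([cv2.resize(p[90:240,130:290],(400,375)),cv2.resize(q[120:270,90:250],(400,375))])[...,::-1])
E
```

```text
(no output)
```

View pics/g.png

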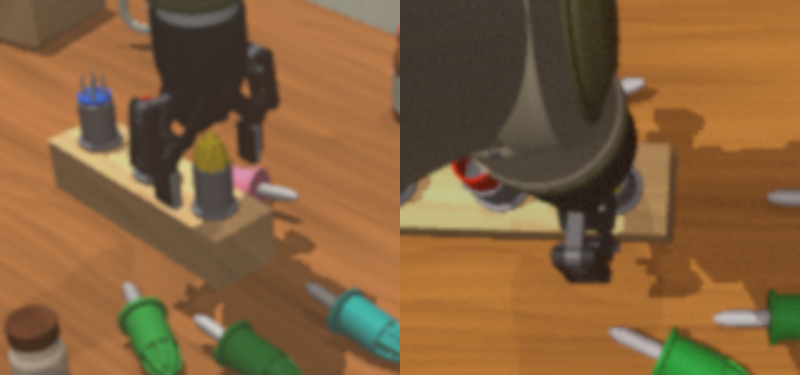

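The yellow reamer still stands at side crop (212,160), but the fingers look offset to its left (+y). The pink, turquoise and green look-alikes have fallen over; I'll keep clear of them. I'll measure the grip position in the side view.

```bash
python3 - <<'E'
from h import *
p,d=cam("side");X=cloud("side",d);s=r.state();print(s["tcp_pos"],s["tcp_rot"],s["force"])
P=r.camera_params("side");K=P["K"];M=R.from_euler('xyz',P["orientation"],degrees=True).as_matrix()
def pr(w):
    c=K@(M.T@(np.array(w)-P["position"]));return c[:2]/c[2]
for z in(.057,.08,.112,.127):print(z,pr([.515,.160,z]),pr([*s["tcp_pos"][:2],z]))
h=cv2.cvtColor(p,cv2.COLOR_RGB2HSV)
m=(h[...,0]>20)&(h[...,0]<34)&(h[...,1]>150);m[:130]=0;m[175:]=0;m[:,:200]=0;m[:,232:]=0
v,u=np.nonzero(m);print("cone px",u.min(),u.max(),u.mean(),v.min(),v.max(),"3d",np.median(X[m],0))
for v in(158,163,168,172):
    print(v,[(u,*np.round(X[v,u],3)) for u in range(190,240,4)])
cv2.imwrite("pics/g2.png",cv2.resize(p[110:190,170:260],(800,711))[:600,:,::-1])
E
```

```text
[0.51446951 0.16167584 0.06684602] [ 1.79959933e+02 -1.72223901e-02  9.01499301e+01] [ 0.16346959 -0.37619207  0.29988098]
0.057 [216.22599872 171.45670239] [215.50744191 171.26985829]
0.08 [215.50581109 162.51654259] [214.77790815 162.3324159 ]
0.112 [214.47058507 149.66560533] [213.72926782 149.48563189]
0.127 [213.97144684 143.46947626] [213.22367034 143.2916095 ]
cone px 208 220 213.86928104575162 143 158 3d [0.50950066 0.15572472 0.11232219]
158 [(190, np.float64(0.442), np.float64(0.151), np.float64(0.131)), (194, np.float64(0.456), np.float64(0.155), np.float64(0.123)), (198, np.float64(0.462), np.float64(0.15), np.float64(0.122)), (202, np.float64(0.535), np.float64(0.227), np.float64(0.053)), (206, np.float64(0.541), np.float64(0.22), np.float64(0.053)), (210, np.float64(0.502), np.float64(0.161), np.float64(0.097)), (214, np.float64(0.506), np.float64(0.153), np.float64(0.099)), (218, np.float64(0.512), np.float64(0.147), np.float64(0.098)), (222, np.float64(0.521), np.float64(0.146), np.float64(0.094)), (226, np.float64(0.589), np.float64(0.207), np.float64(0.035)), (230, 
[... 1976 characters left out ...]
(198, np.float64(0.465), np.float64(0.16), np.float64(0.082)), (202, np.float64(0.47), np.float64(0.153), np.float64(0.082)), (206, np.float64(0.504), np.float64(0.181), np.float64(0.052)), (210, np.float64(0.5), np.float64(0.163), np.float64(0.062)), (214, np.float64(0.503), np.float64(0.153), np.float64(0.065)), (218, np.float64(0.509), np.float64(0.148), np.float64(0.064)), (222, np.float64(0.517), np.float64(0.144), np.float64(0.062)), (226, np.float64(0.533), np.float64(0.149), np.float64(0.051)), (230, np.float64(0.539), np.float64(0.142), np.float64(0.051)), (234, np.float64(0.543), np.float64(0.134), np.float64(0.053)), (238, np.float64(0.603), np.float64(0.183), np.float64(-0.001))]
```

View pics/g2.png

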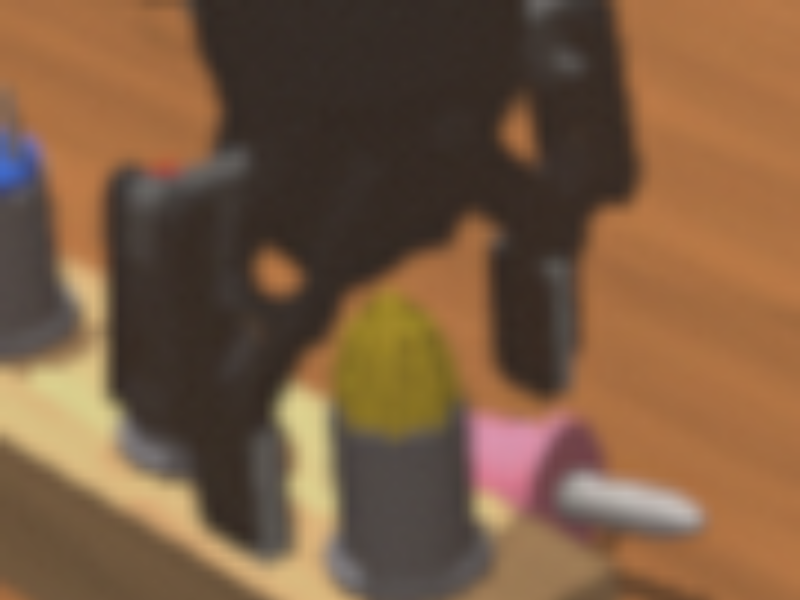

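The fingers straddle the yellow grip: left finger at crop (245,500), right at (535,330), cone at (395,370). Depth puts the grip's axis at y≈0.161, in line with the fingers at 0.1617. Gripping and lifting.

>>> {"op": "play_rows", "data": {
  "moves": [
    {"jaw": 0,"dx": 0,"dy": 0,"dz": 0,"wx": 0,"wy": 0,"wz": 0},
    {"jaw": 0,"dx": 0,"dy": 0,"dz": 0,"wx": 0,"wy": 0,"wz": 0},
    {"jaw": 0,"dx": 0,"dy": 0,"dz": 0,"wx": 0,"wy": 0,"wz": 0},
    {"jaw": 0,"dx": 0,"dy": 0,"dz": 0,"wx": 0,"wy": 0,"wz": 0},
    {"jaw": 0,"dx": 0,"dy": 0,"dz": 0,"wx": 0,"wy": 0,"wz": 0},
    {"jaw": 0,"dx": 0,"dy": 0,"dz": 0,"wx": 0,"wy": 0,"wz": 0},
    {"jaw": 0,"dx": 0,"dy": 0,"dz": 0,"wx": 0,"wy": 0,"wz": 0},
    {"jaw": 0,"dx": 0,"dy": 0,"dz": 0,"wx": 0,"wy": 0,"wz": 0},
    {"jaw": 0,"dx": 0,"dy": 0,"dz": 0,"wx": 0,"wy": 0,"wz": 0},
    {"jaw": 0,"dx": 0,"dy": 0,"dz": 0,"wx": 0,"wy": 0,"wz": 0}
  ],
  "grip_force": 60
}}

```text
time: 4.55
tcp_pos: [0.5144, 0.1616, 0.0669]
tcp_rot: [180.0, -0.0, 90.1]
force: [-0.5, 1.0, 6.3]
finger_gap: 0.0323
finger_force: 59.0
```

>>> {"op": "play_rows", "data": {
  "moves": [
    {"jaw": 0,"dx": 0,"dy": 0,"dz": 0.005,"wx": 0,"wy": 0,"wz": 0},
    {"jaw": 0,"dx": 0,"dy": 0,"dz": 0.01,"wx": 0,"wy": 0,"wz": 0},
    {"jaw": 0,"dx": 0,"dy": 0,"dz": 0.015,"wx": 0,"wy": 0,"wz": 0},
    {"jaw": 0,"dx": 0,"dy": 0,"dz": 0.02,"wx": 0,"wy": 0,"wz": 0},
    {"jaw": 0,"dx": 0,"dy": 0,"dz": 0.02,"wx": 0,"wy": 0,"wz": 0},
    {"jaw": 0,"dx": 0,"dy": 0,"dz": 0.02,"wx": 0,"wy": 0,"wz": 0},
    {"jaw": 0,"dx": 0,"dy": 0,"dz": 0.02,"wx": 0,"wy": 0,"wz": 0},
    {"jaw": 0,"dx": 0,"dy": 0,"dz": 0.02,"wx": 0,"wy": 0,"wz": 0},
    {"jaw": 0,"dx": 0,"dy": 0,"dz": 0.01,"wx": 0,"wy": 0,"wz": 0},
    {"jaw": 0,"dx": 0,"dy": 0,"dz": 0,"wx": 0,"wy": 0,"wz": 0}
  ]
}}

```text
time: 5.55
tcp_pos: [0.5147, 0.1617, 0.2078]
tcp_rot: [179.9, -0.1, 90.1]
force: [0.8, -0.5, -1.4]
finger_gap: 0.0324
finger_force: 59.5
```

>>> {"op": "play_rows", "data": {
  "moves": [
    {"jaw": 0,"dx": 0.0008,"dy": -0.0176,"dz": 0,"wx": 0,"wy": 0,"wz": -0.0594},
    {"jaw": 0,"dx": 0.0008,"dy": -0.0176,"dz": 0,"wx": 0,"wy": 0,"wz": -0.0594},
    {"jaw": 0,"dx": 0.0008,"dy": -0.0176,"dz": 0,"wx": 0,"wy": 0,"wz": -0.0594},
    {"jaw": 0,"dx": 0.0008,"dy": -0.0176,"dz": 0,"wx": 0,"wy": 0,"wz": -0.0594},
    {"jaw": 0,"dx": 0.0008,"dy": -0.0176,"dz": 0,"wx": 0,"wy": 0,"wz": -0.0594},
    {"jaw": 0,"dx": 0.0008,"dy": -0.0176,"dz": 0,"wx": 0,"wy": 0,"wz": -0.0594},
    {"jaw": 0,"dx": 0.0008,"dy": -0.0176,"dz": 0,"wx": 0,"wy": 0,"wz": -0.0594},
    {"jaw": 0,"dx": 0.0008,"dy": -0.0176,"dz": 0,"wx": 0,"wy": 0,"wz": -0.0594},
    {"jaw": 0,"dx": 0.0008,"dy": -0.0176,"dz": 0,"wx": 0,"wy": 0,"wz": -0.0594},
    {"jaw": 0,"dx": 0.0008,"dy": -0.0176,"dz": 0,"wx": 0,"wy": 0,"wz": -0.0594}
  ]
}}

```text
time: 6.55
tcp_pos: [0.5222, -0.016, 0.2063]
tcp_rot: [180.0, -0.0, 55.8]
force: [-0.1, 0.4, 0.1]
finger_gap: 0.0325
finger_force: 59.5
```

>>> {"op": "play_rows", "data": {
  "moves": [
    {"jaw": 0,"dx": 0.0009,"dy": -0.0195,"dz": 0,"wx": 0,"wy": 0,"wz": -0.066},
    {"jaw": 0,"dx": 0.0009,"dy": -0.0195,"dz": 0,"wx": 0,"wy": 0,"wz": -0.066},
    {"jaw": 0,"dx": 0.0009,"dy": -0.0195,"dz": 0,"wx": 0,"wy": 0,"wz": -0.066},
    {"jaw": 0,"dx": 0.0009,"dy": -0.0195,"dz": 0,"wx": 0,"wy": 0,"wz": -0.066},
    {"jaw": 0,"dx": 0.0009,"dy": -0.0195,"dz": 0,"wx": 0,"wy": 0,"wz": -0.066},
    {"jaw": 0,"dx": 0.0009,"dy": -0.0195,"dz": 0,"wx": 0,"wy": 0,"wz": -0.066},
    {"jaw": 0,"dx": 0.0009,"dy": -0.0195,"dz": 0,"wx": 0,"wy": 0,"wz": -0.066},
    {"jaw": 0,"dx": 0.0009,"dy": -0.0195,"dz": 0,"wx": 0,"wy": 0,"wz": -0.066},
    {"jaw": 0,"dx": 0.0013,"dy": -0.0206,"dz": 0,"wx": 0,"wy": 0,"wz": -0.066},
    {"jaw": 0,"dx": 0,"dy": 0,"dz": 0,"wx": 0,"wy": 0,"wz": 0}
  ]
}}

```text
time: 7.55
tcp_pos: [0.5307, -0.1949, 0.2065]
tcp_rot: [179.9, 0.0, 21.6]
force: [-0.4, -0.1, -0.9]
finger_gap: 0.0328
finger_force: 59.6
```

>>> {"op": "play_rows", "data": {
  "moves": [
    {"jaw": 0,"dx": 0,"dy": 0,"dz": -0.01,"wx": 0,"wy": 0,"wz": 0},
    {"jaw": 0,"dx": 0,"dy": 0,"dz": -0.01,"wx": 0,"wy": 0,"wz": 0},
    {"jaw": 0,"dx": 0,"dy": 0,"dz": -0.01,"wx": 0,"wy": 0,"wz": 0},
    {"jaw": 0,"dx": 0,"dy": 0,"dz": -0.01,"wx": 0,"wy": 0,"wz": 0},
    {"jaw": 0,"dx": 0,"dy": 0,"dz": -0.01,"wx": 0,"wy": 0,"wz": 0},
    {"jaw": 0,"dx": 0,"dy": 0,"dz": -0.01,"wx": 0,"wy": 0,"wz": 0},
    {"jaw": 0,"dx": 0,"dy": 0,"dz": -0.008,"wx": 0,"wy": 0,"wz": 0},
    {"jaw": 0,"dx": 0,"dy": 0,"dz": 0,"wx": 0,"wy": 0,"wz": 0},
    {"jaw": 0,"dx": 0,"dy": 0,"dz": 0,"wx": 0,"wy": 0,"wz": 0},
    {"jaw": 0,"dx": 0,"dy": 0,"dz": 0,"wx": 0,"wy": 0,"wz": 0}
  ]
}}

```text
time: 8.55
tcp_pos: [0.5309, -0.1913, 0.1386]
tcp_rot: [180.0, -0.0, 22.1]
force: [0.6, 0.2, -0.0]
finger_gap: 0.0324
finger_force: 59.6
```

```bash
python3 - <<'E'
from h import *
p,d=cam("side");X=cloud("side",d);s=r.state();print(s["tcp_pos"],s["tcp_rot"],s["joint_pos"])
P=r.camera_params("side");K=P["K"];M=R.from_euler('xyz',P["orientation"],degrees=True).as_matrix()
def pr(w):
    c=K@(M.T@(np.array(w)-P["position"]));return c[:2]/c[2]
t=s["tcp_pos"]
im=p[...,::-1].copy();x0,y0=310,130
im=cv2.resize(im[y0:y0+150,x0:x0+130],None,fx=4,fy=4,interpolation=2)
zo=t[2]+.052-.0669
for w,c in (([t[0],t[1],zo-.04],(0,255,0)),([t[0],t[1],zo],(0,255,0)),([.531,-.191,.07],(0,0,255))):
    u=(pr(w)-[x0,y0])*4;cv2.circle(im,tuple(int(a) for a in u),4,c,-1)
cv2.imwrite("pics/c1.png",im)
E
```

```text
[ 0.53089836 -0.19130378  0.13869154] [ 1.79974847e+02 -3.20710316e-02  2.20680365e+01] [ -8.26406214  34.48808001  33.52923216 119.10932406 -32.55988009
  35.53854294 -20.11159111]
```

View pics/c1.png

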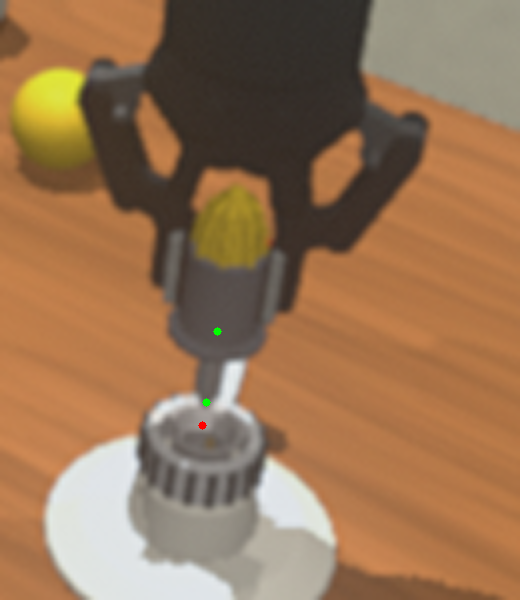

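The shank tip (206,402) sits over the mouth (202,426) and lines up with the prediction, upright. Lowering it.

>>> {"op": "play_rows", "data": {
  "moves": [
    {"jaw": 0,"dx": 0,"dy": 0,"dz": -0.006,"wx": 0,"wy": 0,"wz": 0},
    {"jaw": 0,"dx": 0,"dy": 0,"dz": -0.006,"wx": 0,"wy": 0,"wz": 0},
    {"jaw": 0,"dx": 0,"dy": 0,"dz": -0.006,"wx": 0,"wy": 0,"wz": 0},
    {"jaw": 0,"dx": 0,"dy": 0,"dz": -0.006,"wx": 0,"wy": 0,"wz": 0},
    {"jaw": 0,"dx": 0,"dy": 0,"dz": -0.006,"wx": 0,"wy": 0,"wz": 0},
    {"jaw": 0,"dx": 0,"dy": 0,"dz": -0.006,"wx": 0,"wy": 0,"wz": 0},
    {"jaw": 0,"dx": 0,"dy": 0,"dz": -0.006,"wx": 0,"wy": 0,"wz": 0},
    {"jaw": 0,"dx": 0,"dy": 0,"dz": -0.006,"wx": 0,"wy": 0,"wz": 0},
    {"jaw": 0,"dx": 0,"dy": 0,"dz": 0,"wx": 0,"wy": 0,"wz": 0},
    {"jaw": 0,"dx": 0,"dy": 0,"dz": 0,"wx": 0,"wy": 0,"wz": 0}
  ]
}}

```text
time: 9.6
tcp_pos: [0.5306, -0.1913, 0.0902]
tcp_rot: [-180.0, 0.0, 22.1]
force: [-0.6, -0.5, -0.8]
finger_gap: 0.0323
finger_force: 59.6
```

>>> {"op": "play_rows", "data": {
  "moves": [
    {"jaw": 0,"dx": 0,"dy": 0,"dz": -0.002,"wx": 0,"wy": 0,"wz": 0},
    {"jaw": 0,"dx": 0,"dy": 0,"dz": -0.002,"wx": 0,"wy": 0,"wz": 0},
    {"jaw": 0,"dx": 0,"dy": 0,"dz": -0.001,"wx": 0,"wy": 0,"wz": 0},
    {"jaw": 0,"dx": 0,"dy": 0,"dz": 0,"wx": 0,"wy": 0,"wz": 0},
    {"jaw": 0,"dx": 0,"dy": 0,"dz": 0,"wx": 0,"wy": 0,"wz": 0},
    {"jaw": 0,"dx": 0,"dy": 0,"dz": 0,"wx": 0,"wy": 0,"wz": 0},
    {"jaw": 0,"dx": 0,"dy": 0,"dz": 0,"wx": 0,"wy": 0,"wz": 0},
    {"jaw": 0,"dx": 0,"dy": 0,"dz": 0,"wx": 0,"wy": 0,"wz": 0},
    {"jaw": 0,"dx": 0,"dy": 0,"dz": 0,"wx": 0,"wy": 0,"wz": 0},
    {"jaw": 0,"dx": 0,"dy": 0,"dz": 0,"wx": 0,"wy": 0,"wz": 0}
  ]
}}

```text
time: 10.6
tcp_pos: [0.5306, -0.1912, 0.0853]
tcp_rot: [-180.0, 0.0, 22.1]
force: [-0.3, -0.8, -0.4]
finger_gap: 0.0323
finger_force: 59.6
```

>>> {"op": "play_rows", "data": {
  "moves": [
    {"jaw": 0,"dx": 0,"dy": 0,"dz": -0.001,"wx": 0,"wy": 0,"wz": 0},
    {"jaw": 0,"dx": 0,"dy": 0,"dz": -0.001,"wx": 0,"wy": 0,"wz": 0},
    {"jaw": 0,"dx": 0,"dy": 0,"dz": 0,"wx": 0,"wy": 0,"wz": 0},
    {"jaw": 0.8,"dx": 0,"dy": 0,"dz": 0,"wx": 0,"wy": 0,"wz": 0},
    {"jaw": 0.8,"dx": 0,"dy": 0,"dz": 0,"wx": 0,"wy": 0,"wz": 0},
    {"jaw": 0.8,"dx": 0,"dy": 0,"dz": 0,"wx": 0,"wy": 0,"wz": 0},
    {"jaw": 0.8,"dx": 0,"dy": 0,"dz": 0,"wx": 0,"wy": 0,"wz": 0},
    {"jaw": 0.8,"dx": 0,"dy": 0,"dz": 0,"wx": 0,"wy": 0,"wz": 0},
    {"jaw": 0.8,"dx": 0,"dy": 0,"dz": 0,"wx": 0,"wy": 0,"wz": 0},
    {"jaw": 0.8,"dx": 0,"dy": 0,"dz": 0,"wx": 0,"wy": 0,"wz": 0}
  ]
}}

```text
time: 11.6
tcp_pos: [0.5306, -0.1912, 0.0832]
tcp_rot: [-180.0, 0.0, 22.1]
force: [-0.7, -0.4, -0.8]
finger_gap: 0.0683
finger_force: 0.0
```

>>> {"op": "play_rows", "data": {
  "moves": [
    {"jaw": 0.8,"dx": 0,"dy": 0,"dz": 0.01,"wx": 0,"wy": 0,"wz": 0},
    {"jaw": 0.8,"dx": 0,"dy": 0,"dz": 0.015,"wx": 0,"wy": 0,"wz": 0},
    {"jaw": 0.8,"dx": 0,"dy": 0,"dz": 0.02,"wx": 0,"wy": 0,"wz": 0},
    {"jaw": 0.8,"dx": 0,"dy": 0,"dz": 0.02,"wx": 0,"wy": 0,"wz": 0},
    {"jaw": 0.8,"dx": 0,"dy": 0,"dz": 0.02,"wx": 0,"wy": 0,"wz": 0},
    {"jaw": 0.8,"dx": 0,"dy": 0,"dz": 0.015,"wx": 0,"wy": 0,"wz": 0},
    {"jaw": 0.8,"dx": 0.02,"dy": 0.008,"dz": 0,"wx": 0,"wy": 0,"wz": 0},
    {"jaw": 0.8,"dx": 0.03,"dy": 0.012,"dz": 0,"wx": 0,"wy": 0,"wz": 0},
    {"jaw": 0.8,"dx": 0.034,"dy": 0.013,"dz": 0,"wx": 0,"wy": 0,"wz": 0},
    {"jaw": 0.8,"dx": 0,"dy": 0,"dz": 0,"wx": 0,"wy": 0,"wz": 0}
  ]
}}

```text
time: 12.6
tcp_pos: [0.619, -0.1551, 0.1836]
tcp_rot: [180.0, -0.1, 22.4]
force: [-0.5, 0.7, -0.2]
finger_gap: 0.0682
finger_force: 0.0
```

```bash
python3 - <<'E'
from h import *
p,d=cam("side");X=cloud("side",d);s=r.state();print(s["tcp_pos"],s["tcp_rot"],s["joint_pos"])
P=r.camera_params("side");K=P["K"];M=R.from_euler('xyz',P["orientation"],degrees=True).as_matrix()
def pr(w):
    c=K@(M.T@(np.array(w)-P["position"]));return c[:2]/c[2]
im=p[...,::-1].copy();x0,y0=310,130
im=cv2.resize(im[y0:y0+150,x0:x0+130],None,fx=4,fy=4,interpolation=2)
for w in ([.531,-.191,.07],[.531,-.191,.145],[.6145,-.158,.109]):
    print((pr(w)-[x0,y0])*4)
h=cv2.cvtColor(p,cv2.COLOR_RGB2HSV)
m=((h[...,0]<8)|(h[...,0]>172))&(h[...,1]>180);m[:175]=0;m[:,:350]=0;q=X[m&(X[...,2]>.065)];print(len(q),q.mean(0),q.max(0))
cv2.imwrite("pics/c2.png",im)
E
```

```text
[ 0.61643673 -0.15663663  0.18344446] [ 1.79971504e+02 -2.52320118e-02  2.22615069e+01] [-14.61002593  35.96352907  37.45819602 107.96609298 -29.71344231
  46.08664868 -28.96391886]
[202.5085791  425.79277815]
[223.18793779 291.90584488]
[251.00151839 239.25712708]
119 [ 0.61061775 -0.16006793  0.09833205] [ 0.62243122 -0.15064691  0.10979418]
```

View pics/c2.png

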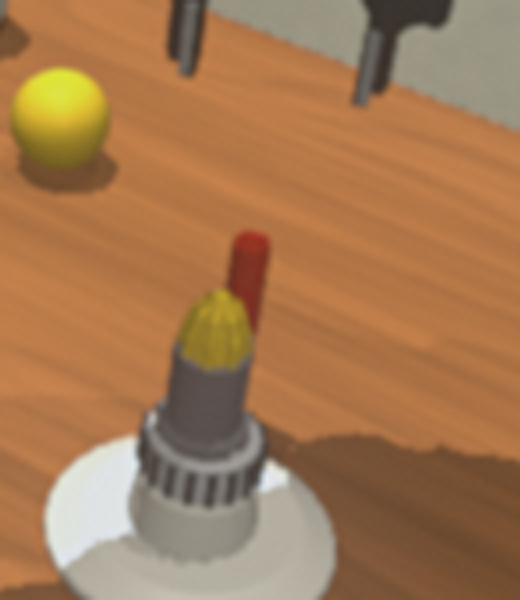

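The reamer is seated: tip at (220,292) against a predicted (223,292), flange on the rim, and the pin top is still at (251,240). Next I'll lower over the pin and grip it.

>>> {"op": "play_rows", "data": {
  "moves": [
    {"jaw": 0.8,"dx": 0,"dy": 0,"dz": -0.015,"wx": 0,"wy": 0,"wz": 0},
    {"jaw": 0.8,"dx": 0,"dy": 0,"dz": -0.02,"wx": 0,"wy": 0,"wz": 0},
    {"jaw": 0.8,"dx": 0,"dy": 0,"dz": -0.02,"wx": 0,"wy": 0,"wz": 0},
    {"jaw": 0.8,"dx": 0,"dy": 0,"dz": -0.02,"wx": 0,"wy": 0,"wz": 0},
    {"jaw": 0.8,"dx": 0,"dy": 0,"dz": -0.015,"wx": 0,"wy": 0,"wz": 0},
    {"jaw": 0.8,"dx": 0,"dy": 0,"dz": -0.01,"wx": 0,"wy": 0,"wz": 0},
    {"jaw": 0.8,"dx": 0,"dy": 0,"dz": -0.008,"wx": 0,"wy": 0,"wz": 0},
    {"jaw": 0.8,"dx": 0,"dy": 0,"dz": -0.006,"wx": 0,"wy": 0,"wz": 0},
    {"jaw": 0.8,"dx": 0,"dy": 0,"dz": 0,"wx": 0,"wy": 0,"wz": 0},
    {"jaw": 0.8,"dx": 0,"dy": 0,"dz": 0,"wx": 0,"wy": 0,"wz": 0}
  ]
}}

```text
time: 13.65
tcp_pos: [0.6149, -0.1583, 0.0696]
tcp_rot: [180.0, -0.0, 22.1]
force: [0.6, 0.1, -0.2]
finger_gap: 0.0683
finger_force: 0.0
```

>>> {"op": "play_rows", "data": {
  "moves": [
    {"jaw": 0,"dx": 0,"dy": 0,"dz": 0,"wx": 0,"wy": 0,"wz": 0},
    {"jaw": 0,"dx": 0,"dy": 0,"dz": 0,"wx": 0,"wy": 0,"wz": 0},
    {"jaw": 0,"dx": 0,"dy": 0,"dz": 0,"wx": 0,"wy": 0,"wz": 0},
    {"jaw": 0,"dx": 0,"dy": 0,"dz": 0,"wx": 0,"wy": 0,"wz": 0},
    {"jaw": 0,"dx": 0,"dy": 0,"dz": 0,"wx": 0,"wy": 0,"wz": 0},
    {"jaw": 0,"dx": 0,"dy": 0,"dz": 0,"wx": 0,"wy": 0,"wz": 0},
    {"jaw": 0,"dx": 0,"dy": 0,"dz": 0,"wx": 0,"wy": 0,"wz": 0},
    {"jaw": 0,"dx": 0,"dy": 0,"dz": 0,"wx": 0,"wy": 0,"wz": 0},
    {"jaw": 0,"dx": 0,"dy": 0,"dz": 0,"wx": 0,"wy": 0,"wz": 0},
    {"jaw": 0,"dx": 0,"dy": 0,"dz": 0,"wx": 0,"wy": 0,"wz": 0}
  ],
  "grip_force": 30
}}

```text
time: 14.65
tcp_pos: [0.6149, -0.1582, 0.0696]
tcp_rot: [180.0, -0.0, 22.1]
force: [-0.2, 0.2, 6.1]
finger_gap: 0.0172
finger_force: 29.9
```

```bash
python3 - <<'E'
from h import *
s=r.state();print(s["tcp_pos"],s["tcp_rot"],s["joint_pos"],s["force"],s["finger_gap"])
c=np.array([.5305,-.1915]);v=s["tcp_pos"][:2]-c;a=np.arctan2(v[1],v[0]);print(np.hypot(*v),a)
prev=s["tcp_pos"][:2]
for k in range(1,25):
    q=c+np.hypot(*v)*np.array([np.cos(a-.05*k),np.sin(a-.05*k)]);print(k,np.round(q-prev,4),end=" ");prev=q
E
```

```text
[ 0.61494832 -0.15819428  0.06957435] [ 1.79987364e+02 -2.92090291e-02  2.20708020e+01] [ -9.32131987  43.53396448  29.58629743 111.88789776 -37.15425251
  34.28088382 -22.83671065] [-0.15060152  0.19653884  6.10705887] 0.017156564773865002
0.09077879341000503 0.37566235349990174
1 [ 0.0016 -0.0043] 2 [ 0.0013 -0.0043] 3 [ 0.0011 -0.0044] 4 [ 0.0009 -0.0044] 5 [ 0.0007 -0.0045] 6 [ 0.0005 -0.0045] 7 [ 0.0002 -0.0045] 8 [ 0.     -0.0045] 9 [-0.0002 -0.0045] 10 [-0.0005 -0.0045] 11 [-0.0007 -0.0045] 12 [-0.0009 -0.0044] 13 [-0.0011 -0.0044] 14 [-0.0013 -0.0043] 15 [-0.0016 -0.0043] 16 [-0.0018 -0.0042] 17 [-0.002  -0.0041] 18 [-0.0022 -0.004 ] 19 [-0.0024 -0.0039] 20 [-0.0026 -0.0037] 21 [-0.0027 -0.0036] 22 [-0.0029 -0.0035] 23 [-0.0031 -0.0033] 24 [-0.0033 -0.0032]
```

>>> {"op": "play_rows", "data": {
  "moves": [
    {"jaw": 0,"dx": 0.0016,"dy": -0.0043,"dz": 0,"wx": 0,"wy": 0,"wz": -0.05},
    {"jaw": 0,"dx": 0.0013,"dy": -0.0043,"dz": 0,"wx": 0,"wy": 0,"wz": -0.05},
    {"jaw": 0,"dx": 0.0011,"dy": -0.0044,"dz": 0,"wx": 0,"wy": 0,"wz": -0.05},
    {"jaw": 0,"dx": 0.0009,"dy": -0.0044,"dz": 0,"wx": 0,"wy": 0,"wz": -0.05},
    {"jaw": 0,"dx": 0.0007,"dy": -0.0045,"dz": 0,"wx": 0,"wy": 0,"wz": -0.05},
    {"jaw": 0,"dx": 0.0005,"dy": -0.0045,"dz": 0,"wx": 0,"wy": 0,"wz": -0.05},
    {"jaw": 0,"dx": 0.0002,"dy": -0.0045,"dz": 0,"wx": 0,"wy": 0,"wz": -0.05},
    {"jaw": 0,"dx": 0,"dy": -0.0045,"dz": 0,"wx": 0,"wy": 0,"wz": -0.05},
    {"jaw": 0,"dx": -0.0002,"dy": -0.0045,"dz": 0,"wx": 0,"wy": 0,"wz": -0.05},
    {"jaw": 0,"dx": -0.0005,"dy": -0.0045,"dz": 0,"wx": 0,"wy": 0,"wz": -0.05}
  ]
}}

```text
time: 15.65
tcp_pos: [0.6211, -0.2022, 0.0696]
tcp_rot: [-180.0, -0.1, -6.7]
force: [1.7, 2.8, 5.9]
finger_gap: 0.017
finger_force: 30.0
```

```bash
python3 - <<'E'
from h import *
s=r.state();print(s["tcp_pos"],s["tcp_rot"],s["joint_pos"],s["force"],s["finger_gap"])
E
```

```text
[ 0.6211184  -0.20215546  0.06959483] [-1.79958061e+02 -6.46509731e-02 -6.65374309e+00] [ -9.67389756  46.66325501  37.37505943 109.69678151 -44.4913535
  39.13970236 -41.38394319] [1.6627947  2.7827155  5.90537067] 0.01696526590752354
```

>>> {"op": "play_rows", "data": {
  "moves": [
    {"jaw": 0,"dx": -0.0007,"dy": -0.0045,"dz": 0,"wx": 0,"wy": 0,"wz": -0.03},
    {"jaw": 0,"dx": -0.0009,"dy": -0.0044,"dz": 0,"wx": 0,"wy": 0,"wz": -0.03},
    {"jaw": 0,"dx": -0.0011,"dy": -0.0044,"dz": 0,"wx": 0,"wy": 0,"wz": -0.03},
    {"jaw": 0,"dx": -0.0013,"dy": -0.0043,"dz": 0,"wx": 0,"wy": 0,"wz": -0.03},
    {"jaw": 0,"dx": -0.0016,"dy": -0.0043,"dz": 0,"wx": 0,"wy": 0,"wz": -0.03},
    {"jaw": 0,"dx": -0.0018,"dy": -0.0042,"dz": 0,"wx": 0,"wy": 0,"wz": -0.03},
    {"jaw": 0,"dx": -0.002,"dy": -0.0041,"dz": 0,"wx": 0,"wy": 0,"wz": -0.03},
    {"jaw": 0,"dx": -0.0022,"dy": -0.004,"dz": 0,"wx": 0,"wy": 0,"wz": -0.03},
    {"jaw": 0,"dx": 0,"dy": 0,"dz": 0,"wx": 0,"wy": 0,"wz": 0},
    {"jaw": 0,"dx": 0,"dy": 0,"dz": 0,"wx": 0,"wy": 0,"wz": 0}
  ]
}}

```text
time: 16.65
tcp_pos: [0.6108, -0.2366, 0.0696]
tcp_rot: [-180.0, -0.2, -20.3]
force: [6.7, 1.3, 2.2]
finger_gap: 0.0169
finger_force: 29.8
```

```bash
python3 - <<'E'
from h import *
s=r.state();print(s["tcp_pos"],s["tcp_rot"],s["joint_pos"],s["force"],s["finger_gap"])
E
```

```text
[ 0.61081735 -0.23657575  0.06963301] [-179.95388155   -0.18522086  -20.33391279] [ -8.22785649  47.85277657  40.63298178 109.65176492 -47.71929022
  40.81581092 -48.95881678] [6.68516777 1.30912826 2.22123632] 0.01690481241933049
```

>>> {"op": "play_rows", "data": {
  "moves": [
    {"jaw": 0,"dx": -0.0022,"dy": -0.0039,"dz": 0,"wx": 0,"wy": 0,"wz": -0.03},
    {"jaw": 0,"dx": -0.0024,"dy": -0.0038,"dz": 0,"wx": 0,"wy": 0,"wz": -0.03},
    {"jaw": 0,"dx": -0.0013,"dy": -0.0018,"dz": 0,"wx": 0,"wy": 0,"wz": -0.02},
    {"jaw": 0,"dx": 0,"dy": 0,"dz": 0,"wx": 0,"wy": 0,"wz": 0},
    {"jaw": 0,"dx": 0,"dy": 0,"dz": 0,"wx": 0,"wy": 0,"wz": 0},
    {"jaw": 0,"dx": 0,"dy": 0,"dz": 0,"wx": 0,"wy": 0,"wz": 0},
    {"jaw": 0,"dx": 0,"dy": 0,"dz": 0,"wx": 0,"wy": 0,"wz": 0},
    {"jaw": 0,"dx": 0,"dy": 0,"dz": 0,"wx": 0,"wy": 0,"wz": 0},
    {"jaw": 0,"dx": 0,"dy": 0,"dz": 0,"wx": 0,"wy": 0,"wz": 0},
    {"jaw": 0,"dx": 0,"dy": 0,"dz": 0,"wx": 0,"wy": 0,"wz": 0}
  ]
}}

```text
time: 17.65
tcp_pos: [0.6078, -0.2419, 0.0696]
tcp_rot: [-179.6, -0.2, -24.6]
force: [12.4, 11.6, 3.5]
finger_gap: 0.0173
finger_force: 30.7
```

>>> {"op": "play_rows", "data": {
  "moves": [
    {"jaw": 0,"dx": -0.0013,"dy": -0.002,"dz": 0,"wx": 0,"wy": 0,"wz": 0},
    {"jaw": 0,"dx": -0.0013,"dy": -0.002,"dz": 0,"wx": 0,"wy": 0,"wz": 0},
    {"jaw": 0,"dx": 0,"dy": 0,"dz": 0,"wx": 0,"wy": 0,"wz": 0},
    {"jaw": 0,"dx": 0,"dy": 0,"dz": 0,"wx": 0,"wy": 0,"wz": 0},
    {"jaw": 0,"dx": 0,"dy": 0,"dz": 0,"wx": 0,"wy": 0,"wz": 0},
    {"jaw": 0,"dx": 0,"dy": 0,"dz": 0,"wx": 0,"wy": 0,"wz": 0},
    {"jaw": 0,"dx": 0,"dy": 0,"dz": 0,"wx": 0,"wy": 0,"wz": 0},
    {"jaw": 0,"dx": 0,"dy": 0,"dz": 0,"wx": 0,"wy": 0,"wz": 0},
    {"jaw": 0,"dx": 0,"dy": 0,"dz": 0,"wx": 0,"wy": 0,"wz": 0},
    {"jaw": 0,"dx": 0,"dy": 0,"dz": 0,"wx": 0,"wy": 0,"wz": 0}
  ]
}}

```text
time: 18.65
tcp_pos: [0.6076, -0.2421, 0.0696]
tcp_rot: [-179.3, -0.2, -24.4]
force: [18.9, 21.0, 6.1]
finger_gap: 0.017
finger_force: 32.1
```

The pin is firmly against the stop: 28 N with no further motion. Easing off, letting go and lifting away.

>>> {"op": "play_rows", "data": {
  "moves": [
    {"jaw": 0,"dx": 0.0023,"dy": 0.0034,"dz": 0,"wx": 0,"wy": 0,"wz": 0},
    {"jaw": 0,"dx": 0.0022,"dy": 0.0033,"dz": 0,"wx": 0,"wy": 0,"wz": 0},
    {"jaw": 0,"dx": 0,"dy": 0,"dz": 0,"wx": 0,"wy": 0,"wz": 0},
    {"jaw": 0.8,"dx": 0,"dy": 0,"dz": 0,"wx": 0,"wy": 0,"wz": 0},
    {"jaw": 0.8,"dx": 0,"dy": 0,"dz": 0,"wx": 0,"wy": 0,"wz": 0},
    {"jaw": 0.8,"dx": 0,"dy": 0,"dz": 0,"wx": 0,"wy": 0,"wz": 0},
    {"jaw": 0.8,"dx": 0,"dy": 0,"dz": 0,"wx": 0,"wy": 0,"wz": 0},
    {"jaw": 0.8,"dx": 0,"dy": 0,"dz": 0,"wx": 0,"wy": 0,"wz": 0},
    {"jaw": 0.8,"dx": 0,"dy": 0,"dz": 0,"wx": 0,"wy": 0,"wz": 0},
    {"jaw": 0.8,"dx": 0,"dy": 0,"dz": 0,"wx": 0,"wy": 0,"wz": 0}
  ]
}}

```text
time: 19.65
tcp_pos: [0.6046, -0.2436, 0.0693]
tcp_rot: [180.0, 0.0, -24.9]
force: [-0.1, 0.2, 0.5]
finger_gap: 0.0681
finger_force: 0.0
```

>>> {"op": "play_rows", "data": {
  "moves": [
    {"jaw": 0.8,"dx": 0,"dy": 0,"dz": 0.01,"wx": 0,"wy": 0,"wz": 0},
    {"jaw": 0.8,"dx": 0,"dy": 0,"dz": 0.02,"wx": 0,"wy": 0,"wz": 0},
    {"jaw": 0.8,"dx": 0,"dy": 0,"dz": 0.02,"wx": 0,"wy": 0,"wz": 0},
    {"jaw": 0.8,"dx": 0,"dy": 0,"dz": 0.02,"wx": 0,"wy": 0,"wz": 0},
    {"jaw": 0.8,"dx": 0,"dy": 0,"dz": 0.02,"wx": 0,"wy": 0,"wz": 0},
    {"jaw": 0.8,"dx": 0,"dy": 0,"dz": 0.02,"wx": 0,"wy": 0,"wz": 0},
    {"jaw": 0.8,"dx": 0,"dy": 0,"dz": 0.02,"wx": 0,"wy": 0,"wz": 0},
    {"jaw": 0.8,"dx": 0,"dy": 0,"dz": 0.01,"wx": 0,"wy": 0,"wz": 0},
    {"jaw": 0.8,"dx": 0,"dy": 0,"dz": 0,"wx": 0,"wy": 0,"wz": 0},
    {"jaw": 0.8,"dx": 0,"dy": 0,"dz": 0,"wx": 0,"wy": 0,"wz": 0}
  ]
}}

```text
time: 20.65
tcp_pos: [0.6045, -0.2432, 0.2089]
tcp_rot: [-180.0, 0.0, -24.9]
force: [-0.2, 0.1, 0.5]
finger_gap: 0.0684
finger_force: 0.0
```

```bash
python3 - <<'E'
from h import *
p,d=cam("side");X=cloud("side",d);s=r.state();print(s["tcp_pos"],s["force"])
h=cv2.cvtColor(p,cv2.COLOR_RGB2HSV)
m=((h[...,0]<8)|(h[...,0]>172))&(h[...,1]>180);m[:175]=0;m[:,:350]=0;q=X[m&(X[...,2]>.065)]
print(len(q),q.mean(0),q.max(0)); t=q[q[:,2]>.104].mean(0)if len(q) else 0;print(t,np.arctan2(t[1]+.1915,t[0]-.5305))
cv2.imwrite("pics/c3.png",cv2.resize(p[130:280,310:460],(600,600))[...,::-1])
E
```

```text
[ 0.6043565  -0.24310133  0.20847908] [ 0.7741705   0.76493274 -0.31004843]
63 [ 0.60423678 -0.24190823  0.10535263] [ 0.61246403 -0.23243279  0.11106475]
[ 0.60501877 -0.24095532  0.10773253] -0.5859199595989509
```

View pics/c3.png

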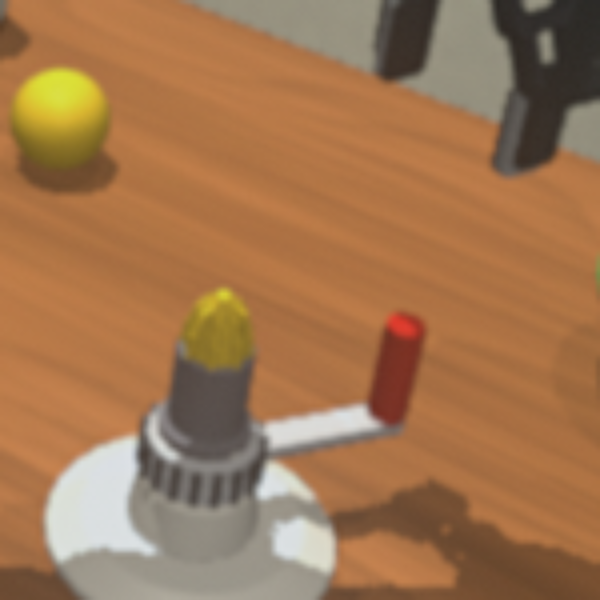

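The reamer is upright and seated (tip at (222,292)), the lever is at its stop with the pin at (405,325), and the gripper is clear.

```bash
python3 -c "
from station import r
print(r.finish_job())"
```

```text
the job is handed in; nothing more can be done
None
```

The yellow reamer is seated upright in the collet and the nut is turned clockwise to a hard stop; I let go, moved clear and handed the job in at about 21 s (no verdict was returned). The turn I measured was 0.96 rad plus an unmeasured start angle. The pink, turquoise and green look-alikes toppled during the run; I didn't see what caused it, and those in view stayed on the table.

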